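Hold a batten on the sawing board for the cut

TASK

I want to saw this pine batten at its black marker line. Lay it flat on the sawing board (line side up, either way round; put it down, do not drop it), bring the marker line in line with the saw slot in the fence, and press the batten with one diagonal push of the fingers - forwards against the fence and down onto the board together, so that it bears firmly on both along its length. Finish while still holding it pressed like that; leave the saw, soldering-iron stand, desoldering pump and rosin tin where they lie.

Things in the scene. Friction and masses are not known exactly. Their poses are not given: they have to be found in the camera images.
- batten: planed pine batten, 180 long (own x) x 40 wide (own y) x 20 high (z), about 60 to 130 g, loose, lying flat on the bench at the start to the left or right of the sawing board, roughly pointing away from the robot. Origin: centre of its underside. A black 3 mm wide felt-pen line runs all round it, square across, 25 mm from its middle towards its own +x end.
- batten_line (a point): middle of the marker line on the batten's top face: 25 mm along the batten's +x from its middle, 20 mm above its underside
- board: plywood sawing board screwed fast to the bench, 180 (own x, away from the robot) x 240 (own y) x 18 thick. Origin: centre of its underside; its top is 18 mm above the bench. It stands somewhere in front of the robot, turned by up to about 15 degrees.
- fence: wooden fence fixed along the far edge of the sawing board, 30 deep (own x) x 240 long (own y) x 25 high above the board's top. Origin: centre of its underside, on the board's top, 75 mm along the board's +x from the board's middle; axes as the board's. Its working face looks to its own -x, 15 mm from its origin, so 120 mm of board lies free in front of it. A batten flush against it has its middle 35 mm from the fence's origin, towards -x.
- fence_slot (a point): mouth of the saw slot, a 4 mm wide cut right across the fence, 30 mm from the fence's middle towards its -y (right as the robot sees it): a point on the working face at the fence's top edge; axes as the fence's (x into the fence, y along it, z up)
- stand: black soldering-iron stand, 150 x 85 x 18 base with a yellow sponge and a wire spiral up to 120 high; loose, on the other side of the sawing board from the batten; leave it alone. Origin: centre of its underside, spiral towards its +x
- saw: small tenon saw lying flat behind the fence, 320 long, 22 high; loose, leave it alone. Origin: at the joint of handle and blade, on the bench; blade towards its +x
- pump: blue and silver desoldering pump, 196 long, 20 thick, lying on the bench; leave it alone. Origin: under its middle, nozzle towards its +x
- tin: round flat tin of rosin, 70 across, 18 high; leave it alone. Origin: centre of its underside
Not all that is in view belongs to the job. What is shaped like the batten but green or purple is not meant.

How it is judged:
By the outcome, as a careful person would: the job done as asked, in the order asked, and still so for the second after the job is handed in, while the arm keeps its last pose, push and grip.
It also fails if it takes over 48 s, if anything falls off the work surface, if the arm or the gripper's body presses on something with over 40 N, if the wrist force passes 120 N, or if a joint passes its speed limit or range.

ROBOT

A 6-joint arm with a two-finger parallel gripper is mounted at the origin on the work surface. World frame = base frame: x ahead of the robot, y to its left, z up, the work surface at z = 0. Lengths are in m, angles in rad, forces in N, time in s.
With the tool pointing down it reaches from about 0.375 to 0.9 m from the base axis. Payload 3.1 kg.
Tool frame: the origin (TCP) lies midway between the tips of the shut fingers; the grasp point (between the pads) lies manip.grip_depth behind it (manip.grip_depth is the distance from the TCP to the grasp point, in m); z points along the fingers, y is the line along which they close (so a half turn about z gives the same grasp; the last joint's range is limited). The gripper opens to 87 mm and grips with 3 to 60 N. Pads are 19 mm wide; open, the fingers measure 117 mm over their backs; the gripper's body (75 mm by 190 mm) begins 51 mm behind the grasp point.
Start: joints at [-1.488, 0.527, 1.433, -0, 1.181, -0.178], TCP at [0.161, -0.604, 0.223] pointing down, gripper open.
Joint ranges: [-3.08, 3.08], [-0.75, 2.2], [0.22, 2.44], [-1.43, 4.57], [0, 2.65], [-2.85, 2.85]. Speed limits (rad/s): [2.79, 2.79, 3.14, 3.14, 3.14, 3.14].

INTERFACE

Orientations are given as a rotation vector (axis times angle).
In Python, from rig import manip gives the robot as it stands.
- The arm moves only by the tool step_arm, never from a script. Its argument "steps" is one flat list of numbers, 4 for each row, row after row: the shift along the world's x, y, z in m, then the turn about the world's z in degrees. A call has exactly 8 rows; each row shifts and turns the commanded pose from where the row before left it; what a row does not reach is not made up. A row lasts 1/8 s, in which the tool goes at most 62.5 mm and 10.7 degrees, less where a joint would pass 70% of its speed; a pose out of reach is approached as far as the arm can. A call is refused whole if a number of a shift passes 0.0625 or a number of a turn 10.7, either way. A call with a gripper value outside its range is refused whole. "grip" is the opening, from -1 (shut) to 1 (fully open), set as the call begins (left out, the last holds). The fingers move at their own pace and stop on an object; "squeeze" is the grip in N (left out, the last holds). Time passes only in rows, so rows that do not move let the fingers close, or fill a call up. It gives the time, the measured TCP pose, the force, the opening and the grip force at its end, in the units of the state.
- manip.sense(): the state, without advancing time (a new reading comes with each control period).
- manip.snapshot(name): name is "scene" or "top"; returns a dict with "pixels" (480x640x3 uint8, red, green, blue), "fov_y" (degrees; the focal length in pixels is half the picture's height over the tangent of half this angle, whatever the lens; pixels are square), "cx", "cy" (the principal point, pixels), "D" ([k1, k2, p1, p2, k3] as OpenCV has them; the pictures are not rectified), "rvec" (rotation vector, rad) and "tvec" (3), from world to camera coordinates, as OpenCV has them. Camera axes: x right, y down, z forward; pixel columns grow to the right and rows downward; lengths in m; the calibration is good to about 2 mm. A picture is of the moment at which its call begins. There is no depth.
- manip.finish_job(): hands the job in; it is judged then, once.
The state is a dict: "clock": time; "joints": joint angles; "joint_velocities": joint speeds; "joint_efforts": joint torques, N m; "tcp_pos": TCP position; "ee_rot": TCP orientation; "force": force on the tool from outside, world axes, zero at the start; "moment": the same for the moment, N m; "opening": opening from 0.0 (shut) to 1.0 (fully open); "grip_force": force on a finger pad.
Only numpy, scipy, OpenCV 4.12 (cv2) and the standard library are available. Lean on these libraries where they do the work, as an engineer would, in place of code of your own. Each camera call takes 0.05 s, during which the arm holds its last target. There are 200 camera calls.

## Working session

There is one attempt and no reset: what is moved stays moved. The work goes in short steps, Python scripts to look and compute and a tool call to move; the robot and the scene stay as the last step left them, time stands still between calls to the robot, and variables do not carry over. Pictures are saved under pics/ and viewed, at most 10 in all, crops included, and the job is handed in when it is done.

Besides the shell and the picture viewer there is one more tool, called after "Call:" as name(argument=value, ...), one argument or row to a line, values as JSON. step_arm: Moves the arm, as the interface text tells. Its arguments: {"type":"object","properties":{"steps":{"type":"array"},"grip":{"type":"number"},"squeeze":{"type":"number"}},"required":["steps"]}

```bash
mkdir -p pics; ls
cat > h.py <<'E'
import numpy as np, cv2
from rig import manip
def snap(n):
    s=manip.snapshot(n); return s
def K(s):
    f=240/np.tan(np.radians(s["fov_y"])/2); return np.array([[f,0,s["cx"]],[0,f,s["cy"]],[0,0,1.]])
def ray(s,uv,z):
    uv=np.array(uv,float).reshape(-1,1,2)
    p=cv2.undistortPoints(uv,K(s),np.array(s["D"])).reshape(-1,2)
    R=cv2.Rodrigues(np.array(s["rvec"],float))[0]; t=np.array(s["tvec"],float).ravel()
    c=-R.T@t; d=np.c_[p,np.ones(len(p))]@R
    return c+d*((z-c[2])/d[:,2])[:,None]
def proj(s,P):
    return cv2.projectPoints(np.array(P,float).reshape(-1,3),np.array(s["rvec"],float),np.array(s["tvec"],float),K(s),np.array(s["D"]))[0].reshape(-1,2)
def save(n,im,k=1): cv2.imwrite(f"pics/{n}.png",cv2.resize(im[:,:,::-1],None,fx=k,fy=k,interpolation=cv2.INTER_CUBIC))
E
python3 - <<'E'
from h import *
for n in("scene","top"):
    s=snap(n); save(n+"0",s["pixels"]); R=cv2.Rodrigues(np.array(s["rvec"]))[0]; print(n,-R.T@np.array(s["tvec"]).ravel(),s["fov_y"],s["D"])
print(manip.sense(), manip.grip_depth)
E
```

```text
pics
scene [1.0967433  0.82467635 1.11131286] 48.8286278805972 [-0.05464321  0.          0.          0.          0.        ]
top [0.2536462  0.10766098 1.62428621] 44.421548519938895 [0.01094214 0.         0.         0.         0.        ]
{'clock': 0.1, 'joints': array([-1.48847581e+00,  5.28356877e-01,  1.43372765e+00, -6.16277879e-05,
        1.18139165e+00, -1.78512409e-01]), 'joint_velocities': array([ 0.00065822, -0.00241752, -0.00168559, -0.00144693,  0.00107768,
       -0.00013009]), 'joint_efforts': array([-7.91963384e-05, -4.40986383e+01, -1.77150965e+01,  6.33867527e-02,
        5.34392218e-02, -4.84317218e-05]), 'tcp_pos': array([ 0.16112931, -0.60321706,  0.22169431]), 'ee_rot': array([-3.11304081e+00, -4.08346431e-01, -5.27920098e-05]), 'force': array([-0.01170918, -0.73501459,  0.17534286]), 'moment': array([-0.0293474 ,  0.01142679,  0.01104239]), 'grip_force': 0.0, 'opening': 0.9997519194664375} 0.0187
```

View pics/top0.png

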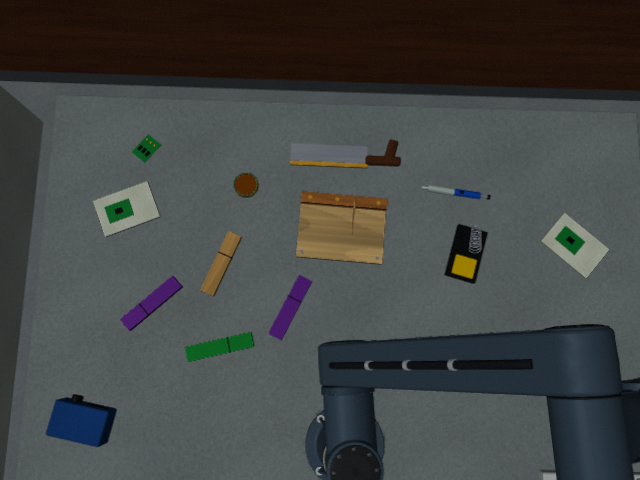

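View pics/scene0.png

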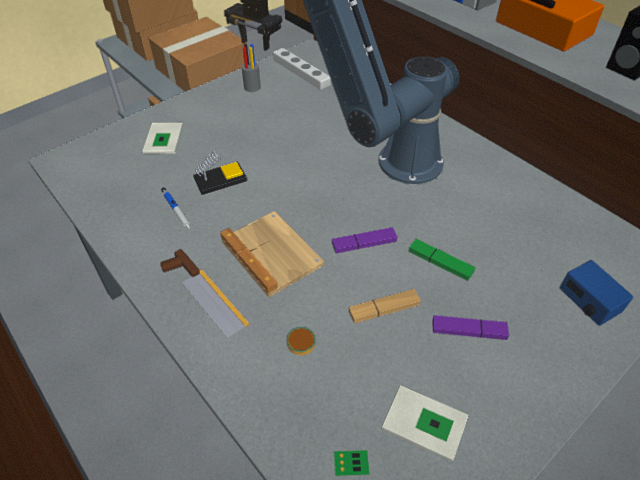

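The top view shows the batten-shaped candidates: pine at (221,263), purple at (152,303) and (290,307), and green at (220,347). I choose the pine one, which lies left of the board at (342,228). The slot is at about (354,215).

Run:
```python
from h import *
t=snap("top")["pixels"]; s=snap("scene")["pixels"]
a=cv2.resize(t[185:305,190:400],None,fx=3.8,fy=3.8,interpolation=cv2.INTER_CUBIC)[:,:798]
save("crop_top",a)
b=cv2.resize(s[200:335,210:435],None,fx=3.5,fy=3.5,interpolation=cv2.INTER_CUBIC)
save("crop_scene",b)
hsv=cv2.cvtColor(t,cv2.COLOR_RGB2HSV); print(hsv[250,229],hsv[280,214],hsv[230,330],hsv[290,240],hsv[200,330])
hsv=cv2.cvtColor(s,cv2.COLOR_RGB2HSV); print(hsv[300,400],hsv[310,365],hsv[250,290],hsv[265,250])
```

```text
[ 18 149 132] [ 18 150 122] [ 19 123 124] [90 23 90] [ 14 188 111]
[ 17 123 186] [ 18 125 185] [ 18 107 170] [ 15 161 160]
```

View pics/crop_top.png

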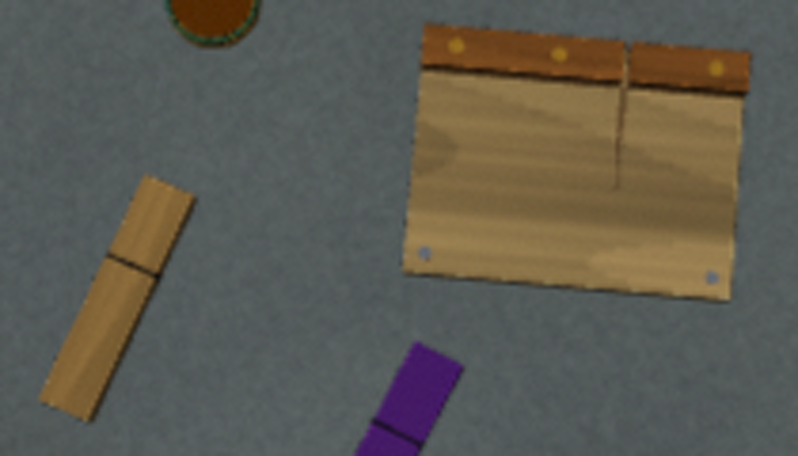

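View pics/crop_scene.png

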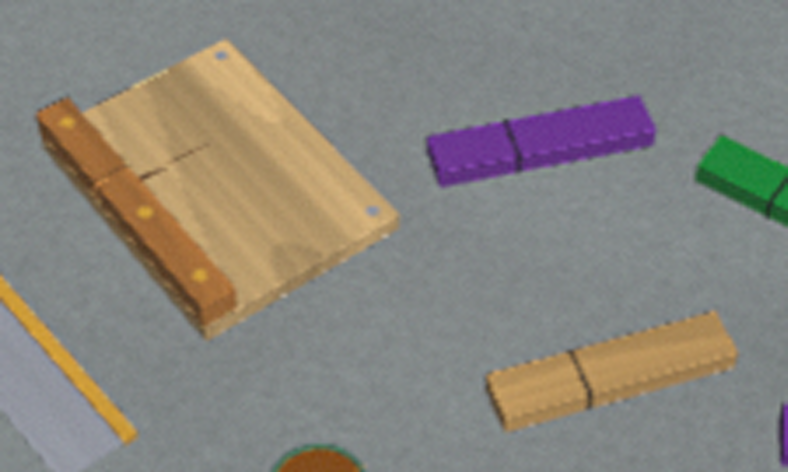

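The crops confirm the pine batten. Its line runs from (108,256) to (160,275) in the top crop, nearer the far end, so +x points away from the robot. The slot mouth is at crop (624,82). Next I'll measure both by casting rays.

```bash
cat > meas.py <<'E'
from h import *
def kabsch(M,P):
    M=np.array(M)[:,:2];P=P[:,:2];a=M-M.mean(0);b=P-P.mean(0)
    th=np.arctan2((a[:,0]*b[:,1]-a[:,1]*b[:,0]).sum(),(a*b).sum())
    R=np.array([[np.cos(th),-np.sin(th)],[np.sin(th),np.cos(th)]]);t=P.mean(0)-R@M.mean(0)
    return th,t,P-(M@R.T+t)
def sub(im,uv):
    g=cv2.cvtColor(im,cv2.COLOR_RGB2GRAY)
    c=np.array(uv,np.float32).reshape(-1,1,2).copy()
    cv2.cornerSubPix(g,c,(2,2),(-1,-1),(3,50,.01)); c=c.reshape(-1,2)
    bad=np.linalg.norm(c-uv,axis=1)>1.5; c[bad]=np.array(uv)[bad]; return c
E
python3 - <<'E'
from meas import *
o=lambda L,k,x,y:(np.array(L,float)+.5)/k-.5+[x,y]
bat=[[.09,.02,.02],[.09,-.02,.02],[-.09,-.02,.02],[-.09,.02,.02],[.025,.02,.02],[.025,-.02,.02]]
brd=[[-.09,.12,.018],[-.09,-.12,.018],[.09,.12,.043],[.09,-.12,.043],[.06,.12,.043],[.06,-.12,.043],[.06,-.03,.043],[.09,-.03,.043]]
T=[[147,176],[196,197],[90,422],[40,401],[108,256],[160,275]]
Tb=[[403,272],[730,299],[425,24],[750,50],[422,67],[747,91],[624,82],[628,42]]
S=[[487,374],[507,416],[737,350],[715,312],[572,350],[588,392]]
# scene: +y side is which? near camera = +y
S=[[507,416],[487,374],[715,312],[737,350],[588,392],[572,350]]
Sb=[[398,217],[228,40],[203,318],[38,118],[237,293],[70,98],[126,173],[96,187]]
for n,a,b,k,x,y in(("top",T,Tb,3.8,190,185),("scene",S,Sb,3.5,210,200)):
    s=snap(n)
    for m,L in((bat,a),(brd,b)):
        m=np.array(m)
        for sp in(0,1):
            uv=o(L,k,x,y)
            if sp: uv=sub(s["pixels"],uv)
            P=np.array([ray(s,u,z)[0] for u,z in zip(uv,m[:,2])])
            th,t,r=kabsch(m,P); print(n,sp,np.degrees(th).round(2),t.round(4),"res mm",(r*1e3).round(1).tolist())
E
```

```text
top 0 -22.18 [0.4699 0.3467] res mm [[-1.1, -0.3], [-0.6, 0.5], [0.8, 0.4], [-0.2, -0.3], [-0.6, 0.4], [1.6, -0.8]]
top 1 -22.31 [0.4699 0.3473] res mm [[-1.1, -0.6], [0.9, 1.1], [-0.3, 2.1], [-0.4, -1.0], [-0.7, -0.2], [1.6, -1.3]]
top 0 -3.14 [0.5767 0.018 ] res mm [[0.7, -0.2], [0.4, 1.2], [0.5, -1.4], [1.0, 0.5], [-1.8, -1.8], [0.2, 0.9], [-0.6, 0.8], [-0.5, -0.1]]
top 1 -3.26 [0.5767 0.0185] res mm [[2.9, -3.3], [0.3, 1.7], [4.0, -0.1], [1.3, 0.1], [-4.0, -1.7], [0.5, 0.5], [-4.7, -0.1], [-0.3, 2.9]]
scene 0 -22.44 [0.4721 0.3485] res mm [[-1.9, -0.0], [-0.2, 1.6], [2.1, 1.3], [-0.0, -2.0], [0.8, -2.3], [-0.8, 1.3]]
scene 1 -21.54 [0.4728 0.3483] res mm [[-2.9, -1.2], [0.6, 3.2], [3.8, -0.0], [0.1, -0.6], [0.3, -2.5], [-2.0, 1.2]]
scene 0 -3.61 [0.5809 0.023 ] res mm [[0.7, -3.6], [-2.2, -1.8], [2.4, 3.3], [-1.2, 1.5], [-0.0, -0.6], [-2.7, -1.8], [3.7, 2.3], [-0.7, 0.8]]
scene 1 -3.11 [0.5807 0.0208] res mm [[-0.5, -4.0], [-1.0, -2.4], [3.5, 4.7], [-1.3, -1.5], [0.7, -0.9], [-3.6, 0.0], [3.5, 4.0], [-1.3, 0.0]]
```

Call:
step_arm(
  steps=[0.036,0.044,0,10,0.036,0.044,0,10,0.036,0.044,0,10,0.036,0.044,0,10,0.036,0.044,0,10,0.036,0.044,0,10,0.036,0.044,0,10,0.036,0.044,0,10],
  grip=1,
)

```text
clock: 1.3
tcp_pos: [0.4503, -0.2504, 0.2228]
ee_rot: [2.116, 2.321, -0.0]
force: [0.3, -0.6, -0.2]
opening: 1.0
grip_force: 0.0
```

Call:
step_arm(
  steps=[0.002,0.058,0,7.85,0.002,0.058,0,7.85,0.002,0.058,0,7.85,0.002,0.058,0,7.85,0.002,0.058,0,7.85,0.002,0.058,0,7.85,0.002,0.058,0,7.85,0.002,0.058,0,7.85],
)

```text
clock: 2.3
tcp_pos: [0.4652, 0.2141, 0.2228]
ee_rot: [0.599, 3.083, 0.0]
force: [1.0, -0.8, 0.4]
opening: 1.0
grip_force: 0.0
```

Call:
step_arm(
  steps=[0.002,0.0445,-0.035,0,0.002,0.0445,-0.035,0,0.002,0.0445,-0.035,0,0,0,-0.03,0,0,0,-0.03,0,0,0,-0.025,0,0,0,-0.018,0,0,0,-0.01,0],
)

```text
clock: 3.3
tcp_pos: [0.4711, 0.3456, 0.0037]
ee_rot: [-0.606, -3.082, 0.001]
force: [0.1, -0.2, -0.2]
opening: 1.0
grip_force: 0.0
```

Call:
step_arm(
  steps=[0,0,0,0,0,0,0,0,0,0,0,0,0,0,0,0,0,0,0,0,0,0,0,0,0,0,0,0,0,0,0,0],
  grip=-1,
  squeeze=20,
)

```text
clock: 4.3
tcp_pos: [0.4715, 0.3459, 0.0048]
ee_rot: [0.606, 3.082, 0.001]
force: [0.1, 0.3, 3.4]
opening: 0.456
grip_force: 20.0
```

Call:
step_arm(
  steps=[0,0,0.03,0,0,0,0.05,0,0.017,-0.052,0.01,-10,0.017,-0.052,0.01,-10,0.017,-0.052,0,-10,0.017,-0.052,0,-10,0.017,-0.052,0,-10,0.017,-0.052,0,-10],
)

```text
clock: 5.3
tcp_pos: [0.5729, 0.0319, 0.1041]
ee_rot: [-2.073, -2.359, 0.001]
force: [-0.0, -0.4, -0.3]
opening: 0.456
grip_force: 20.0
```

Call:
step_arm(
  steps=[0.004,-0.019,0,-6,0,0,0,-5,0,0,0,0,0,0,0,0,0,0,0,0,0,0,0,0,0,0,0,0,0,0,0,0],
)

```text
clock: 6.3
tcp_pos: [0.5772, 0.0148, 0.1046]
ee_rot: [2.283, 2.158, 0.0]
force: [-0.0, -0.7, -1.2]
opening: 0.457
grip_force: 20.0
```

Run:
```python
from h import *
s=manip.sense(); print(s["clock"],s["tcp_pos"],s["ee_rot"],s["force"],s["opening"])
a=snap("top"); b=snap("scene")
im=np.hstack([cv2.resize(a["pixels"][150:290,270:410],(400,400),interpolation=cv2.INTER_CUBIC),cv2.resize(b["pixels"][170:310,200:340],(400,400),interpolation=cv2.INTER_CUBIC)])
save("held",im)
```

```text
6.3 [0.57720003 0.01475515 0.1045825 ] [2.28326262e+00 2.15771063e+00 1.39301480e-05] [-0.03475075 -0.70708703 -1.207074  ] 0.45676493663119183
```

View pics/held.png

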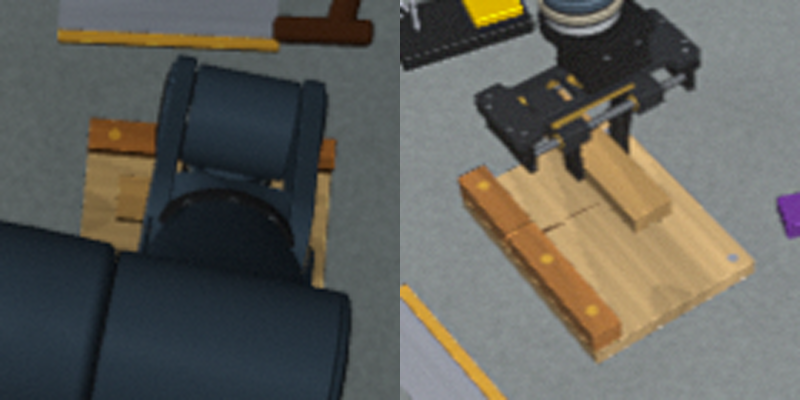

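The batten is held flat, level and square above the board, and the fingers are clear of the fence (right half, batten end at about (650,205)). Now I'll lower it gently.

Call:
step_arm(
  steps=[0,0,-0.03,0,0,0,-0.025,0,0,0,-0.015,0,0,0,-0.006,0,0,0,-0.002,0,0,0,-0.001,0,0,0,-0.001,0,0,0,-0.001,0],
)

```text
clock: 7.4
tcp_pos: [0.5775, 0.0146, 0.0239]
ee_rot: [2.283, 2.157, 0.001]
force: [-1.2, -0.1, -0.1]
opening: 0.458
grip_force: 20.0
```

Call:
step_arm(
  steps=[0,0,-0.0005,0,0,0,0,0,0,0,-0.0005,0,0,0,0,0,0,0,-0.0005,0,0,0,0,0,0,0,0,0,0,0,0,0],
)

```text
clock: 8.4
tcp_pos: [0.5772, 0.0147, 0.0228]
ee_rot: [2.283, 2.157, 0.0]
force: [-1.2, -0.0, 6.1]
opening: 0.462
grip_force: 20.0
```

Call:
step_arm(
  steps=[0,0,0,0,0,0,0,0,0,0,0,0,0,0,0,0,0,0,0.01,0,0,0,0.03,0,0,0,0.04,0,0,0,0.04,0],
  grip=0.42,
)

```text
clock: 9.4
tcp_pos: [0.5771, 0.0147, 0.1437]
ee_rot: [2.284, 2.157, 0.0]
force: [0.2, 0.1, 0.2]
opening: 0.708
grip_force: 0.0
```

Call:
step_arm(
  steps=[-0.02,0,0.03,10,-0.02,0,0.02,10,-0.02,0,0.02,10,-0.02,0,0,10,-0.02,0,0,10,0,0,0,10,0,0,0,10,0,0,0,10],
  grip=1,
)

```text
clock: 10.4
tcp_pos: [0.477, 0.0147, 0.2128]
ee_rot: [0.354, 3.121, -0.0]
force: [0.1, 0.0, 0.4]
opening: 1.001
grip_force: 0.0
```

Call:
step_arm(
  steps=[0,0,0,10,0,0,0,0,0,0,0,0,0,0,0,0,0,0,0,0,0,0,0,0,0,0,0,0,0,0,0,0],
)

```text
clock: 11.4
tcp_pos: [0.4771, 0.0147, 0.212]
ee_rot: [-0.089, -3.14, -0.0]
force: [-0.4, 0.7, 0.8]
opening: 0.996
grip_force: 0.0
```

Run:
```python
from h import *
s=manip.sense(); print(s["clock"],s["tcp_pos"],s["ee_rot"],s["force"],s["opening"])
a=snap("top"); b=snap("scene")
im=np.hstack([cv2.resize(a["pixels"][180:270,290:400],(400,327),interpolation=cv2.INTER_CUBIC),cv2.resize(b["pixels"][205:295,215:325],(400,327),interpolation=cv2.INTER_CUBIC)])
save("placed",im)
```

```text
11.4 [0.47714937 0.01467695 0.21199925] [-8.94603725e-02 -3.14019108e+00 -3.20794706e-05] [-0.35386533  0.70537666  0.83174607] 0.9960400452836982
```

View pics/placed.png

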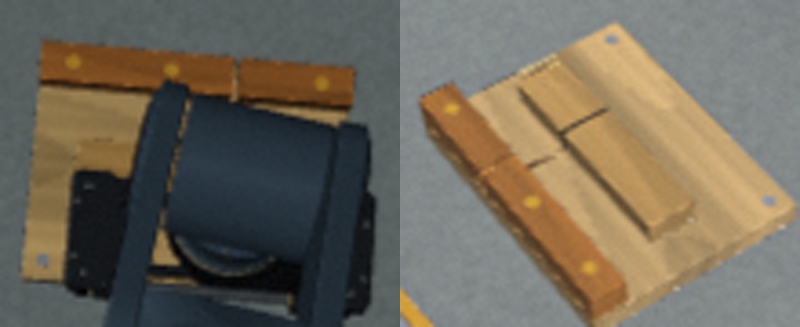

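The batten lies flat and parallel to the fence with its line up. In the right half, the line is at about (585,121) and the slot mouth at (511,157). I'll measure the along-fence offset with dark-line profiles in the same view.

```bash
cat > off.py <<'E'
from meas import *
O=np.array([.578,.0195]);th=np.radians(-3.2);ex=np.array([np.cos(th),np.sin(th)]);ey=np.array([-ex[1],ex[0]])
def dark(s,xb,z,y0,y1):
    ys=np.arange(y0,y1,.00025)
    P=np.c_[O+xb*ex+ys[:,None]*ey,np.full(len(ys),z)]
    uv=proj(s,P).astype(np.float32)
    g=cv2.cvtColor(s["pixels"],cv2.COLOR_RGB2GRAY).astype(np.float32)
    v=cv2.remap(g,uv[None,:,0].copy(),uv[None,:,1].copy(),cv2.INTER_LINEAR)[0]
    d=np.clip(np.median(v)-v-8,0,None); i=np.argmax(d); w=d*(abs(ys-ys[i])<.004)
    return round(float((w*ys).sum()/w.sum()*1e3),1),round(float(d[i]))
E
python3 - <<'E'
from off import *
s=snap("scene")
for x in(-.012,-.006,0,.006,.012): print("line",x,dark(s,x,.038,-.055,-.01))
for x in(.064,.068,.072,.076,.08,.086): print("slot",x,dark(s,x,.043,-.05,-.015))
for x in(.028,.034,.04): print("cut",x,dark(s,x,.018,-.05,-.01))
# batten end/corner check, crop px
o=lambda L:(np.array(L,float)+.5)/(400/110)-.5+[215,205]
P=ray(s,o([[295,208],[252,237],[120,87],[163,56]]),.038)[:,:2]
print(np.c_[(P-O)@ex,(P-O)@ey].round(4))
P=ray(s,o([[211,283],[24,104]]),.043)[:,:2]; print(np.c_[(P-O)@ex,(P-O)@ey].round(4))
E
```

```text
line -0.012 (-30.4, 50)
line -0.006 (-30.5, 57)
line 0 (-30.6, 53)
line 0.006 (-30.9, 52)
line 0.012 (-30.6, 40)
slot 0.064 (nan, 0)
slot 0.068 (-32.0, 1)
slot 0.072 (-32.4, 5)
slot 0.076 (-31.9, 8)
slot 0.08 (nan, 0)
slot 0.086 (nan, 0)
cut 0.028 (-29.6, 0)
cut 0.034 (-31.6, 30)
cut 0.04 (-32.1, 45)
[[-0.0172  0.0901]
 [ 0.023   0.0933]
 [ 0.0191 -0.0893]
 [-0.0253 -0.097 ]]
[[ 0.0715  0.1131]
 [ 0.0887 -0.1146]]off.py:10: RuntimeWarning: invalid value encountered in scalar divide
  return round(float((w*ys).sum()/w.sum()*1e3),1),round(float(d[i]))
```

Call:
step_arm(
  steps=[0.02,0.001,-0.03,0,0.02,0.001,-0.04,0,0.0157,0.0003,-0.04,0,0,0,-0.03,0,0,0,-0.02,0,0,0,-0.015,0,0,0,-0.01,0,0,0,0,0],
)

```text
clock: 12.55
tcp_pos: [0.5327, 0.017, 0.0267]
ee_rot: [-0.089, -3.14, -0.0]
force: [-0.2, 0.5, 0.3]
opening: 1.001
grip_force: 0.0
```

Call:
step_arm(
  steps=[0.005,-0.0003,0,0,0.005,-0.0003,0,0,0.005,-0.0003,0,0,0.005,-0.0003,0,0,0.005,-0.0003,0,0,0.005,-0.0003,0,0,0.003,-0.0002,0,0,0,0,0,0],
)

```text
clock: 13.55
tcp_pos: [0.5664, 0.0149, 0.027]
ee_rot: [0.089, 3.139, -0.0]
force: [-0.1, -0.4, 0.1]
opening: 1.001
grip_force: 0.0
```

Call:
step_arm(
  steps=[0.004,-0.0003,0,0,0.004,-0.0002,0,0,0.004,-0.0002,0,0,0.002,-0.0001,0,0,0.001,0,0,0,0.001,0,0,0,0,0,0,0,0,0,0,0],
)

```text
clock: 14.55
tcp_pos: [0.582, 0.0141, 0.0271]
ee_rot: [0.089, 3.14, -0.0]
force: [-0.0, 0.3, 0.2]
opening: 1.0
grip_force: 0.0
```

Run:
```python
from off import *
s=snap("scene")
for x in(.02,.025,.03,.035,.04,.045): print("line",x,dark(s,x,.038,-.055,-.01))
save("pushed",cv2.resize(s["pixels"][205:295,215:325],(770,630),interpolation=cv2.INTER_CUBIC))
```

```text
line 0.02 (-31.0, 45)
line 0.025 (-30.6, 54)
line 0.03 (-30.3, 56)
line 0.035 (-30.6, 44)
line 0.04 (-31.3, 41)
line 0.045 (-31.5, 54)
```

View pics/pushed.png

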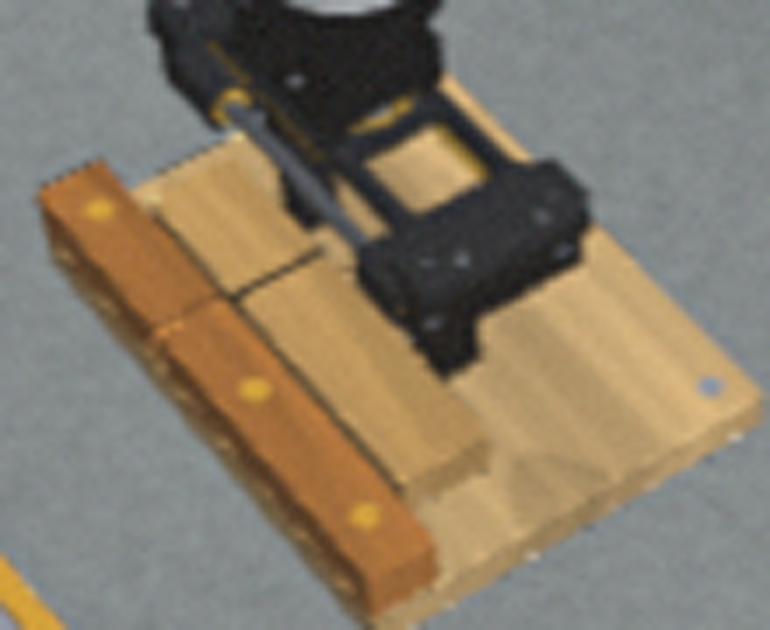

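The batten is nearly at the fence, with a thin dark gap. The line meets the far edge at (235,297), and the slot runs from (155,333) to (222,298). I'll pin down the slot from the unobstructed first pictures.

Run:
```python
from off import *
for n in("top","scene"):
    s=snap(n); s["pixels"]=cv2.imread(f"pics/{n}0.png")[:,:,::-1].copy()
    print(n,"kerf",[(x,dark(s,x,.018,-.045,-.015)) for x in(.0,.01,.02,.03,.04,.05)])
    g=cv2.cvtColor(s["pixels"],cv2.COLOR_RGB2GRAY).astype(np.float32)
    for x in(.062,.066,.07,.075,.08,.086):
        ys=np.arange(-.040,-.0199,.001);uv=proj(s,np.c_[O+x*ex+ys[:,None]*ey,np.full(len(ys),.043)]).astype(np.float32)
        print(n,x,cv2.remap(g,uv[None,:,0].copy(),uv[None,:,1].copy(),1)[0].round().astype(int).tolist())
    # fence end edges on fence top, sides y=+-.12, at mid x
    for lo,hi in((-.132,-.108),(.108,.132)):
        for x in(.07,.08):
            ys=np.arange(lo,hi+.0001,.0015);uv=proj(s,np.c_[O+x*ex+ys[:,None]*ey,np.full(len(ys),.043)]).astype(np.float32)
            b=s["pixels"][:,:,0].astype(np.float32)-s["pixels"][:,:,2]
            print(n,"edge",lo,x,cv2.remap(b,uv[None,:,0].copy(),uv[None,:,1].copy(),1)[0].round().astype(int).tolist())
```

```text
top kerf [(0.0, (-31.9, 4)), (0.01, (-31.2, 13)), (0.02, (-30.8, 16)), (0.03, (-31.7, 24)), (0.04, (-31.6, 30)), (0.05, (-32.3, 21))]
top 0.062 [66, 64, 64, 65, 68, 73, 78, 84, 90, 97, 93, 89, 85, 81, 77, 75, 77, 78, 79, 79, 78]
top 0.066 [71, 71, 71, 70, 70, 73, 76, 82, 91, 100, 100, 95, 89, 85, 82, 79, 80, 81, 81, 81, 81]
top 0.07 [71, 70, 70, 69, 68, 70, 73, 77, 88, 100, 104, 94, 84, 79, 78, 76, 75, 74, 73, 74, 74]
top 0.075 [73, 73, 73, 72, 71, 69, 68, 66, 72, 79, 86, 84, 84, 82, 79, 76, 74, 73, 73, 73, 74]
top 0.08 [77, 77, 76, 75, 74, 73, 72, 70, 71, 75, 80, 80, 79, 77, 76, 76, 77, 76, 76, 76, 75]
top 0.086 [72, 71, 71, 71, 72, 74, 74, 73, 73, 71, 69, 68, 73, 77, 79, 78, 78, 76, 75, 74, 74]
top edge -0.132 0.07 [-7, -7, -7, -7, -6, -2, 11, 35, 69, 82, 79, 78, 78, 79, 80, 80, 80]
top edge -0.132 0.08 [-7, -6, -6, -7, -6, -6, 10, 27, 59, 86, 86, 86, 86, 86, 87, 87, 87]
top edge 0.108 0.07 [86, 86, 85, 86, 86, 74, 60, 30, 5, -2, -6, -6, -6, -6, -6, -6, -5]
top edge 0.108 0.08 [85, 85, 85, 84, 84, 77, 59, 33, 2, -7, -6, -6, -5, -6, -6, -6, -7]
scene kerf [(0.0, (-32.1, 6)), (0.01, 
[... 491 characters left out ...]
, 105, 100, 99, 101, 105, 110, 113, 115, 115, 115, 115, 116, 116, 116, 116]
scene 0.08 [120, 118, 118, 117, 118, 117, 115, 114, 114, 115, 120, 124, 125, 125, 120, 118, 118, 118, 118, 119, 120]
scene 0.086 [115, 114, 115, 115, 116, 115, 113, 114, 115, 119, 124, 127, 128, 125, 119, 118, 118, 118, 118, 118, 118]
scene edge -0.132 0.07 [-7, -9, -9, -9, -8, 1, 20, 42, 66, 84, 95, 100, 99, 99, 99, 100, 101]
scene edge -0.132 0.08 [-5, -6, -8, -9, -6, 2, 19, 51, 82, 106, 108, 109, 107, 107, 107, 106, 107]
scene edge 0.108 0.07 [108, 108, 108, 109, 111, 114, 114, 107, 99, 93, 94, 93, 91, 85, 82, 79, 79]
scene edge 0.108 0.08 [108, 108, 108, 108, 109, 108, 104, 97, 93, 91, 92, 94, 95, 94, 91, 89, 86]
```

The line is about 0.5 mm to the +y side of the slot (line -31.0, slot -31.5 mm). I'll close the gap with a slight -y drift.

Call:
step_arm(
  steps=[0.001,-0.0002,0,0,0.001,-0.0002,0,0,0.001,-0.0002,0,0,0.001,-0.0001,0,0,0.0005,-0.0001,0,0,0,0,0,0,0,0,0,0,0,0,0,0],
)

```text
clock: 15.7
tcp_pos: [0.5865, 0.0133, 0.0271]
ee_rot: [0.089, 3.14, -0.0]
force: [-0.2, -0.3, -0.3]
opening: 1.001
grip_force: 0.0
```

Call:
step_arm(
  steps=[0.0005,-0.0001,0,0,0,0,0,0,0.0005,0,0,0,0,0,0,0,0.0005,0,0,0,0,0,0,0,0.0005,0,0,0,0,0,0,0],
)

```text
clock: 16.7
tcp_pos: [0.5875, 0.0134, 0.027]
ee_rot: [-0.09, -3.139, -0.0]
force: [-2.5, -0.6, 2.1]
opening: 0.997
grip_force: 1.8
```

Run:
```python
from off import *
s=snap("scene")
print("line",[(x,dark(s,x,.038,-.045,-.018)) for x in(.026,.03,.034,.038,.042,.046,.05,.054)])
save("flush",cv2.resize(s["pixels"][215:285,215:300],(765,630),interpolation=cv2.INTER_CUBIC))
```

```text
line [(0.026, (-31.3, 50)), (0.03, (-30.8, 49)), (0.034, (-31.5, 47)), (0.038, (-31.2, 60)), (0.042, (-30.7, 49)), (0.046, (-31.5, 42)), (0.05, (-31.5, 55)), (0.054, (-31.4, 43))]
```

View pics/flush.png

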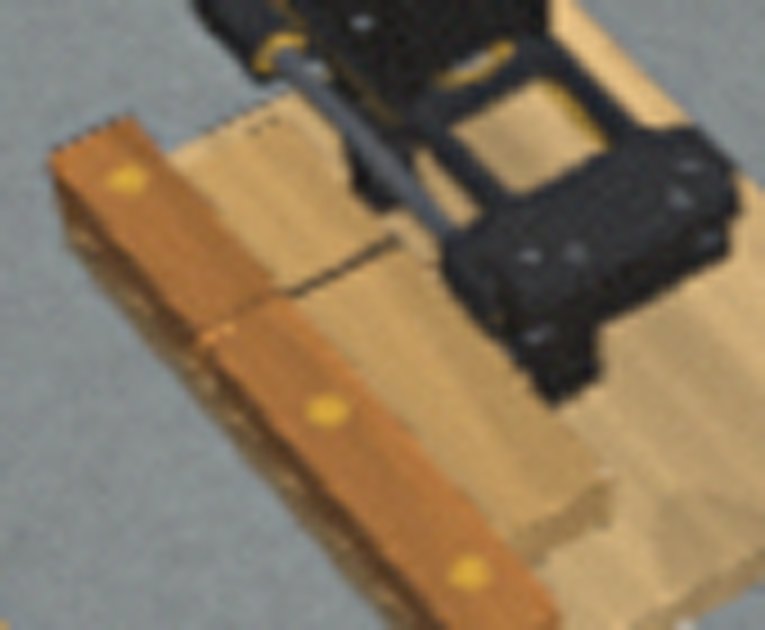

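The batten is flush with the fence and the line (290,293)-(395,240) continues the slot (205,340)-(280,297). Now the diagonal press.

Call:
step_arm(
  steps=[0.0005,0,-0.0004,0,0,0,0,0,0.0005,0,-0.0004,0,0,0,0,0,0.0005,0,-0.0004,0,0,0,0,0,0,0,0,0,0,0,0,0],
)

```text
clock: 17.75
tcp_pos: [0.5876, 0.0135, 0.0256]
ee_rot: [-0.09, -3.136, -0.001]
force: [-5.9, 0.7, 4.6]
opening: 0.996
grip_force: 3.2
```

Call:
step_arm(
  steps=[0.001,0,-0.0002,0,0.001,0,-0.0002,0,0.001,0,-0.0002,0,0.001,0,-0.0002,0,0.001,0,-0.0002,0,0,0,0,0,0,0,0,0,0,0,0,0],
)

```text
clock: 18.75
tcp_pos: [0.5878, 0.0138, 0.0244]
ee_rot: [-0.091, -3.125, -0.002]
force: [-13.8, -0.9, 10.6]
opening: 1.0
grip_force: 6.9
```

Call:
step_arm(
  steps=[0.001,0,-0.0003,0,0.001,0,-0.0003,0,0.001,0,-0.0003,0,0.001,0,-0.0003,0,0.001,0,-0.0003,0,0,0,-0.0003,0,0,0,0,0,0,0,0,0],
)

```text
clock: 19.75
tcp_pos: [0.5877, 0.0143, 0.0223]
ee_rot: [-0.09, -3.114, -0.003]
force: [-21.5, -2.1, 16.9]
opening: 0.996
grip_force: 10.6
```

Run:
```python
from off import *
s=snap("scene")
print("line",[(x,dark(s,x,.038,-.045,-.018)) for x in(.026,.03,.034,.038,.042,.046,.05,.054)])
m=manip.sense(); print(m["force"],m["moment"],m["tcp_pos"],m["joint_velocities"].round(4))
```

```text
line [(0.026, (-31.2, 47)), (0.03, (-30.6, 49)), (0.034, (-30.9, 39)), (0.038, (-31.2, 61)), (0.042, (-30.8, 52)), (0.046, (-31.5, 43)), (0.05, (-31.5, 58)), (0.054, (-31.3, 43))]
[-21.18725443  -1.46020354  16.96066247] [-0.88448766  3.35844266 -0.75368015] [0.58776629 0.01421919 0.0223357 ] [-0.0001  0.0014  0.0003 -0.0011  0.0017 -0.001 ]
```

Forces are about 21 N forward and 17 N down, but the moments show the load sitting mostly on the right finger. I'll turn slightly clockwise to share it.

Call:
step_arm(
  steps=[0,0,0,-0.2,0,0,0,-0.2,0,0,0,-0.2,0,0,0,-0.2,0,0,0,0,0,0,0,0,0,0,0,0,0,0,0,0],
)

```text
clock: 20.8
tcp_pos: [0.5877, 0.0144, 0.0222]
ee_rot: [-0.102, -3.114, -0.001]
force: [-20.3, -2.2, 16.1]
opening: 0.999
grip_force: 10.3
```

Run:
```python
from rig import manip
m=manip.sense(); print(m["force"],m["moment"],m["tcp_pos"],m["ee_rot"])
```

```text
[-20.27778776  -2.24553014  16.11928484] [0.29433008 3.18377925 0.71452459] [0.58773673 0.01435659 0.02220385] [-1.01559747e-01 -3.11401908e+00 -1.11091185e-03]
```

Call:
step_arm(
  steps=[0,0,0,0.2,0,0,0,0.2,0.001,-0.0003,-0.0002,0,0.001,-0.0002,-0.0003,0,0,0,-0.0002,0,0,0,0,0,0,0,0,0,0,0,0,0],
)

```text
clock: 21.8
tcp_pos: [0.5878, 0.0144, 0.0216]
ee_rot: [-0.096, -3.11, -0.003]
force: [-23.2, -0.6, 19.4]
opening: 0.997
grip_force: 12.1
```

Run:
```python
from off import *
m=manip.sense(); print(m["force"],m["moment"],m["tcp_pos"],m["ee_rot"])
s=snap("scene")
print("line",[(x,dark(s,x,.038,-.045,-.018)) for x in(.026,.03,.034,.038,.042,.046,.05,.054)])
save("final",cv2.resize(s["pixels"][215:285,215:300],(765,630),interpolation=cv2.INTER_CUBIC))
```

```text
[-23.16734155  -0.63272657  19.41333245] [-0.09656529  3.82103289 -0.04971865] [0.58776129 0.01440637 0.02162932] [-9.57015235e-02 -3.11012792e+00 -3.10519550e-03]
line [(0.026, (-31.3, 46)), (0.03, (-30.8, 48)), (0.034, (-30.7, 39)), (0.038, (-31.2, 61)), (0.042, (-30.6, 51)), (0.046, (-31.4, 42)), (0.05, (-31.5, 57)), (0.054, (-31.4, 42))]
```

View pics/final.png

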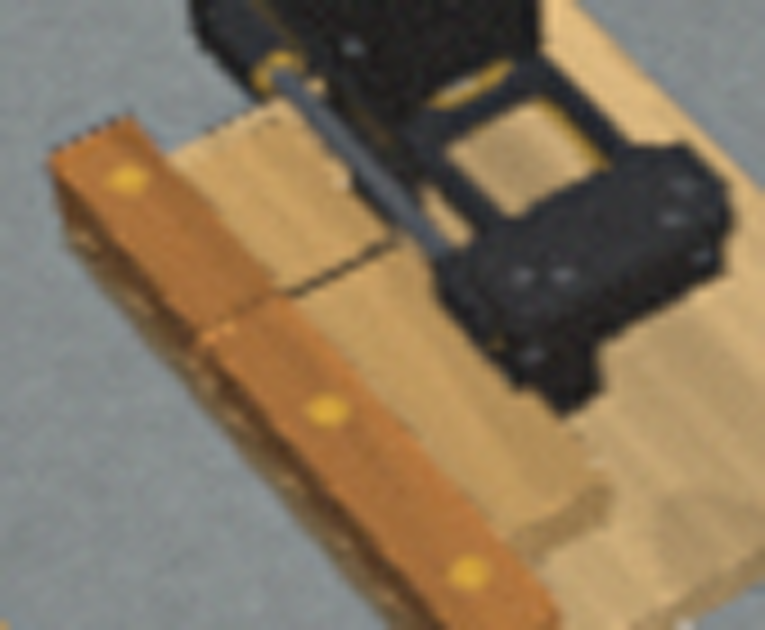

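The batten is flush, the line runs into the slot, the moments are balanced, and the push holds at 23 N forward and 19 N down. Handing in.

```bash
python3 -c "
from rig import manip
print(manip.finish_job())"
```

```text
the job is handed in; nothing more can be done
None
```

The batten lies flat on the board with its marker line within about 0.5 mm of the saw slot, held at about 23 N against the fence with 19 N downward push from the fingers; the job is handed in (about 22 s used), no verdict was returned, and the arm never went near the saw, stand, pump or tin.

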